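# Top up the clamping-pin tray to five and lock it

### The job

Get the grey tray of clamping pins ready for transport: swing its retaining bar well open to the left, clear of the tray, and top the tray up from the pins standing on the table until it holds exactly five, counting any that are already in it; the surplus stays on the table. Then swing the bar fully shut and lock it by putting the lock pin from its stow socket down through the eye of the bar and the lug below, fully home. Leave the V block, the tin of bolts and the gusset alone.

Things in the scene. Friction and masses are not known exactly. Their poses are not given: they have to be found in the camera images.
- tray: square open transport tray of grey sheet steel, fixed to the table. Outside 212 x 212 mm, walls 6 mm thick and 50 mm high, floor 6 mm thick, inside 200 x 200 mm. Origin under its centre on the table top; x points from the bar's pivot end to the lug end (away from the robot, give or take 0.25 rad), y to the left, z up. Outside its walls, in its frame: the bar's pivot post at x = -122 mm (26 mm diameter, 84 mm high), the lug at x = +134 mm, the stow socket at y = -121.5 mm
- tray_in (a point): centre of the tray's inner floor, 6 mm above the table; axes as the tray's
- bar (a joint): angle (rad) of the flat steel retaining bar, which lies level 84 to 92 mm above the table and swings about a vertical axis on the pivot post. 0 = shut, against its stop, straight across the middle of the tray with its eye over the lug; grows counter-clockwise seen from above (its free end goes to the tray's +y side), stop at 1.9. It is 24 mm wide, turns with light friction (about 1 N at the handle) and stays where it is left
- bar_handle (a point): top centre of the bar's black upright handle: 22 mm diameter, 46 mm tall, 165 mm from the pivot; its top is 138 mm above the table. The point turns with the bar: its x axis points from the pivot along the bar
- bar_eye (a point): centre, on the top face (92 mm above the table), of the 14 mm hole in the eye plate (42 x 40 x 8 mm) at the bar's free end, 256 mm from the pivot
- lug_hole (a point): centre, on the top face (82 mm above the table), of the 14 mm hole in the tray's fixed lug plate (42 x 40 x 8 mm, open below); with the bar shut the eye is straight above it, 2 mm clear. z up
- stow_hole (a point): mouth, 70 mm above the table, of the 15 mm hole in the stow socket (30 x 30 x 70 mm block on the tray's right outer wall, its -y side) where the lock pin stands at the start
- lock_pin: lock pin, 85 mm long, 0.08 kg, upright in the stow socket at the start: shank 10 mm diameter and 45 mm long with the last 10 mm tapered to a 4 mm tip, then a 24 mm collar 4 mm thick, then a round grip 20 mm diameter and 36 mm tall. Origin at the tip, z runs from tip to grip (collar's underside at z = 45 mm). Fully home in the closed bar its collar rests on the bar's eye and its tip is 47 mm above the table
- stock_0: bright steel clamping pin (fixture pin), 73 mm tall, 0.32 kg, standing on its head: head 42 mm diameter and 27 mm high below, shank 28 mm diameter from 27 to 73 mm above it. Origin at the centre of the head's flat face (the underside as it stands), z runs from head to shank end. One of the five that stand on the table to the right of the tray at the start
- stock_1: bright steel clamping pin (fixture pin), 73 mm tall, 0.32 kg, standing on its head: head 42 mm diameter and 27 mm high below, shank 28 mm diameter from 27 to 73 mm above it. Origin at the centre of the head's flat face (the underside as it stands), z runs from head to shank end. One of the five that stand on the table to the right of the tray at the start
- stock_2: bright steel clamping pin (fixture pin), 73 mm tall, 0.32 kg, standing on its head: head 42 mm diameter and 27 mm high below, shank 28 mm diameter from 27 to 73 mm above it. Origin at the centre of the head's flat face (the underside as it stands), z runs from head to shank end. One of the five that stand on the table to the right of the tray at the start
- stock_3: bright steel clamping pin (fixture pin), 73 mm tall, 0.32 kg, standing on its head: head 42 mm diameter and 27 mm high below, shank 28 mm diameter from 27 to 73 mm above it. Origin at the centre of the head's flat face (the underside as it stands), z runs from head to shank end. One of the five that stand on the table to the right of the tray at the start
- stock_4: bright steel clamping pin (fixture pin), 73 mm tall, 0.32 kg, standing on its head: head 42 mm diameter and 27 mm high below, shank 28 mm diameter from 27 to 73 mm above it. Origin at the centre of the head's flat face (the underside as it stands), z runs from head to shank end. One of the five that stand on the table to the right of the tray at the start
- loaded_0: bright steel clamping pin (fixture pin), 73 mm tall, 0.32 kg, standing on its head: head 42 mm diameter and 27 mm high below, shank 28 mm diameter from 27 to 73 mm above it. Origin at the centre of the head's flat face (the underside as it stands), z runs from head to shank end. One that may already stand in the tray at the start (one or both are there; an absent one is None)
- loaded_1: bright steel clamping pin (fixture pin), 73 mm tall, 0.32 kg, standing on its head: head 42 mm diameter and 27 mm high below, shank 28 mm diameter from 27 to 73 mm above it. Origin at the centre of the head's flat face (the underside as it stands), z runs from head to shank end. One that may already stand in the tray at the start (one or both are there; an absent one is None)
- v_block: bystander: ground steel V block, 60 x 60 x 45 mm, origin under its centre
- bolt_tin: bystander: open tin of mixed bolts, 75 mm diameter, 62 mm high, origin under its centre
- gusset: bystander: flat triangular steel gusset, 90 x 100 x 6 mm, origin under its centre
Not all that is in view belongs to the job. What is shaped like the stock_2 but brown is not meant. What is shaped like the stock_1 but black is not meant.

How it is judged:
On the way, in this order (a step that is already met when the one before it is completed fails the run):
1. the retaining bar is swung well open (more than 1.2 rad) (value of joint bar above 1.2 rad), for 0.2 s.
2. five clamping pins rest in the tray (horizontal distance between any of loaded_0, loaded_1, stock_0 and tray_in below 0.114 m and horizontal distance between any of loaded_0, loaded_1, stock_1 and tray_in below 0.114 m and horizontal distance between any of loaded_0, loaded_1, stock_2 and tray_in below 0.114 m and horizontal distance between any of loaded_0, loaded_1, stock_3 and tray_in below 0.114 m and horizontal distance between any of loaded_0, loaded_1, stock_4 and tray_in below 0.114 m and horizontal distance between any of loaded_0, stock_0, stock_1 and tray_in below 0.114 m and horizontal distance between any of loaded_0, stock_0, stock_2 and tray_in below 0.114 m and horizontal distance between any of loaded_0, stock_0, stock_3 and tray_in below 0.114 m and horizontal distance between any of loaded_0, stock_0, stock_4 and tray_in below 0.114 m and horizontal distance between any of loaded_0, stock_1, stock_2 and tray_in below 0.114 m and horizontal distance between any of loaded_0, stock_1, stock_3 and tray_in below 0.114 m and horizontal distance between any of loaded_0, stock_1, stock_4 and tray_in below 0.114 m and horizontal distance between any of loaded_0, stock_2, stock_3 and tray_in below 0.114 m and horizontal distance between any of loaded_0, stock_2, stock_4 and tray_in below 0.114 m and horizontal distance between any of loaded_0, stock_3, stock_4 and tray_in below 0.114 m and horizontal distance between any of loaded_1, stock_0, stock_1 and tray_in below 0.114 m and horizontal distance between any of loaded_1, stock_0, stock_2 and tray_in below 0.114 m and horizontal distance between any of loaded_1, stock_0, stock_3 and tray_in below 0.114 m and horizontal distance between any of loaded_1, stock_0, stock_4 and tray_in below 0.114 m and horizontal distance between any of loaded_1, stock_1, stock_2 and tray_in below 0.114 m and horizontal distance between any of loaded_1, stock_1, stock_3 and tray_in below 0.114 m and horizontal distance between any of loaded_1, stock_1, stock_4 and tray_in below 0.114 m and horizontal distance between any of loaded_1, stock_2, stock_3 and tray_in below 0.114 m and horizontal distance between any of loaded_1, stock_2, stock_4 and tray_in below 0.114 m and horizontal distance between any of loaded_1, stock_3, stock_4 and tray_in below 0.114 m and horizontal distance between any of stock_0, stock_1, stock_2 and tray_in below 0.114 m and horizontal distance between any of stock_0, stock_1, stock_3 and tray_in below 0.114 m and horizontal distance between any of stock_0, stock_1, stock_4 and tray_in below 0.114 m and horizontal distance between any of stock_0, stock_2, stock_3 and tray_in below 0.114 m and horizontal distance between any of stock_0, stock_2, stock_4 and tray_in below 0.114 m and horizontal distance between any of stock_0, stock_3, stock_4 and tray_in below 0.114 m and horizontal distance between any of stock_1, stock_2, stock_3 and tray_in below 0.114 m and horizontal distance between any of stock_1, stock_2, stock_4 and tray_in below 0.114 m and horizontal distance between any of stock_1, stock_3, stock_4 and tray_in below 0.114 m and horizontal distance between any of stock_2, stock_3, stock_4 and tray_in below 0.114 m and height (world z) of loaded_0 between -0.02 and 0.045 m and height (world z) of loaded_1 between -0.02 and 0.045 m and height (world z) of stock_0 between -0.02 and 0.045 m and height (world z) of stock_1 between -0.02 and 0.045 m and height (world z) of stock_2 between -0.02 and 0.045 m and height (world z) of stock_3 between -0.02 and 0.045 m and height (world z) of stock_4 between -0.02 and 0.045 m and linear speed of each of loaded_0, loaded_1, stock_0, stock_1, stock_2, stock_3, stock_4 below 0.05 m/s), for 0.3 s.
3. the retaining bar is swung shut (less than 0.05 rad) (value of joint bar below 0.05 rad), for 0.2 s.
At the end, for the whole second after the job is handed in: Exactly five clamping pins rest in the tray (origin within 114 mm of its centre, below 45 mm), the rest on the table; bar under 0.05 rad; lock pin through eye and lug (tilt under 0.2 rad, tip within 6 mm of both hole axes and over 30 mm below the lug's top); all at rest (horizontal distance between any of loaded_0, loaded_1, stock_0 and tray_in below 0.114 m and horizontal distance between any of loaded_0, loaded_1, stock_1 and tray_in below 0.114 m and horizontal distance between any of loaded_0, loaded_1, stock_2 and tray_in below 0.114 m and horizontal distance between any of loaded_0, loaded_1, stock_3 and tray_in below 0.114 m and horizontal distance between any of loaded_0, loaded_1, stock_4 and tray_in below 0.114 m and horizontal distance between any of loaded_0, stock_0, stock_1 and tray_in below 0.114 m and horizontal distance between any of loaded_0, stock_0, stock_2 and tray_in below 0.114 m and horizontal distance between any of loaded_0, stock_0, stock_3 and tray_in below 0.114 m and horizontal distance between any of loaded_0, stock_0, stock_4 and tray_in below 0.114 m and horizontal distance between any of loaded_0, stock_1, stock_2 and tray_in below 0.114 m and horizontal distance between any of loaded_0, stock_1, stock_3 and tray_in below 0.114 m and horizontal distance between any of loaded_0, stock_1, stock_4 and tray_in below 0.114 m and horizontal distance between any of loaded_0, stock_2, stock_3 and tray_in below 0.114 m and horizontal distance between any of loaded_0, stock_2, stock_4 and tray_in below 0.114 m and horizontal distance between any of loaded_0, stock_3, stock_4 and tray_in below 0.114 m and horizontal distance between any of loaded_1, stock_0, stock_1 and tray_in below 0.114 m and horizontal distance between any of loaded_1, stock_0, stock_2 and tray_in below 0.114 m and horizontal distance between any of loaded_1, stock_0, stock_3 and tray_in below 0.114 m and horizontal distance between any of loaded_1, stock_0, stock_4 and tray_in below 0.114 m and horizontal distance between any of loaded_1, stock_1, stock_2 and tray_in below 0.114 m and horizontal distance between any of loaded_1, stock_1, stock_3 and tray_in below 0.114 m and horizontal distance between any of loaded_1, stock_1, stock_4 and tray_in below 0.114 m and horizontal distance between any of loaded_1, stock_2, stock_3 and tray_in below 0.114 m and horizontal distance between any of loaded_1, stock_2, stock_4 and tray_in below 0.114 m and horizontal distance between any of loaded_1, stock_3, stock_4 and tray_in below 0.114 m and horizontal distance between any of stock_0, stock_1, stock_2 and tray_in below 0.114 m and horizontal distance between any of stock_0, stock_1, stock_3 and tray_in below 0.114 m and horizontal distance between any of stock_0, stock_1, stock_4 and tray_in below 0.114 m and horizontal distance between any of stock_0, stock_2, stock_3 and tray_in below 0.114 m and horizontal distance between any of stock_0, stock_2, stock_4 and tray_in below 0.114 m and horizontal distance between any of stock_0, stock_3, stock_4 and tray_in below 0.114 m and horizontal distance between any of stock_1, stock_2, stock_3 and tray_in below 0.114 m and horizontal distance between any of stock_1, stock_2, stock_4 and tray_in below 0.114 m and horizontal distance between any of stock_1, stock_3, stock_4 and tray_in below 0.114 m and horizontal distance between any of stock_2, stock_3, stock_4 and tray_in below 0.114 m and ((horizontal distance between each of loaded_0, loaded_1 and tray_in above 0.114 m or horizontal distance between each of loaded_0, stock_0 and tray_in above 0.114 m or horizontal distance between each of loaded_0, stock_1 and tray_in above 0.114 m or horizontal distance between each of loaded_0, stock_2 and tray_in above 0.114 m or horizontal distance between each of loaded_0, stock_3 and tray_in above 0.114 m or horizontal distance between each of loaded_0, stock_4 and tray_in above 0.114 m or horizontal distance between each of loaded_1, stock_0 and tray_in above 0.114 m or horizontal distance between each of loaded_1, stock_1 and tray_in above 0.114 m or horizontal distance between each of loaded_1, stock_2 and tray_in above 0.114 m or horizontal distance between each of loaded_1, stock_3 and tray_in above 0.114 m or horizontal distance between each of loaded_1, stock_4 and tray_in above 0.114 m or horizontal distance between each of stock_0, stock_1 and tray_in above 0.114 m or horizontal distance between each of stock_0, stock_2 and tray_in above 0.114 m or horizontal distance between each of stock_0, stock_3 and tray_in above 0.114 m or horizontal distance between each of stock_0, stock_4 and tray_in above 0.114 m or horizontal distance between each of stock_1, stock_2 and tray_in above 0.114 m or horizontal distance between each of stock_1, stock_3 and tray_in above 0.114 m or horizontal distance between each of stock_1, stock_4 and tray_in above 0.114 m) or (horizontal distance between each of stock_2, stock_3 and tray_in above 0.114 m or horizontal distance between each of stock_2, stock_4 and tray_in above 0.114 m or horizontal distance between each of stock_3, stock_4 and tray_in above 0.114 m)) and height (world z) of loaded_0 between -0.02 and 0.045 m and height (world z) of loaded_1 between -0.02 and 0.045 m and height (world z) of stock_0 between -0.02 and 0.045 m and height (world z) of stock_1 between -0.02 and 0.045 m and height (world z) of stock_2 between -0.02 and 0.045 m and height (world z) of stock_3 between -0.02 and 0.045 m and height (world z) of stock_4 between -0.02 and 0.045 m and value of joint bar below 0.05 rad and horizontal distance between lock_pin and lug_hole below 0.006 m and horizontal distance between lock_pin and bar_eye below 0.006 m and z of lock_pin in the frame of lug_hole below -0.03 m and angle between lock_pin's own z axis and vertical below 0.2 rad and linear speed of each of loaded_0, loaded_1, stock_0, stock_1, stock_2, stock_3, stock_4, lock_pin below 0.03 m/s); the robot touches nothing.
It fails at once if the v block is moved by more than 30 mm (distance of v_block from where it was at the start of the episode above 0.03 m).
It fails at once if the bolt tin is moved by more than 30 mm (distance of bolt_tin from where it was at the start of the episode above 0.03 m).
It fails at once if the gusset is moved by more than 30 mm (distance of gusset from where it was at the start of the episode above 0.03 m).
Of loaded_0, loaded_1 only 1 to 2 are there at a start; the rules pass over those that are not, and their reading is None.
At some moment in a run one of stock_0, stock_1, stock_2, stock_3, stock_4 may be knocked a few centimetres aside while the robot is not near it.
It also fails if it takes over 208 s, if anything falls off the work surface, if the arm or the gripper's body presses on something with over 40 N, if the wrist force passes 120 N, or if a joint passes its speed limit or range.

### The arm

A 7-joint arm with a two-finger parallel gripper is mounted at the origin on the work surface; the furniture and walls round the work are solid. World frame = base frame: x ahead of the robot, y to its left, z up, the work surface at z = 0. Lengths are in m, angles in rad, forces in N, time in s.
With the tool pointing down it reaches from about 0.425 to 0.925 m from the base axis. Payload 6.8 kg.
Tool frame: the origin (TCP) lies midway between the tips of the shut fingers; the grasp point (between the pads) lies 19 mm behind it (robot.tcp_to_grasp is the distance from the TCP to the grasp point, in m); y points along the fingers, x is the direction in which the jaws open and shut, and the axes are right-handed (so a half turn about y gives the same grasp; the last joint's range is limited). The gripper opens to 88 mm and grips with 3 to 60 N. Pads are 20 mm wide; open, the fingers measure 115 mm over their backs; the gripper's body (75 mm by 178 mm) begins 61 mm behind the grasp point.
Start: joints at [-1.449, 0.477, 0.022, 1.555, -0.011, 1.109, -0.083], TCP at [0.154, 0.657, 0.223] pointing down, gripper open.
Joint ranges: [-2.96, 2.96], [-0.34, 2.1], [-1.41, 1.46], [0.24, 2.44], [-1.37, 4.51], [0.17, 1.92], [-2.96, 2.96]. Speed limits (rad/s): [2.39, 2.39, 3.14, 3.14, 3.14, 3.14, 3.14].

### API

Orientations are given as a rotation vector (axis times angle).
In Python, from bench import robot gives the robot as it stands. Calls block until the motion is done:
- robot.goto(position, orientation): joint-space move of the TCP to a pose.
- robot.movel(position, ori=None, feed=0.15, until_force=None): straight line of the TCP; ori=None keeps the orientation; feed is the mean speed in m/s. With until_force (N) it stops when the force on the tool has changed by that much, and returns True; else False.
- robot.move_joints(angles): joint-space move.
- robot.move_gripper(opening, f_grip=None): finger opening in m; f_grip is the grip in N (None keeps the last); returns when the fingers have stopped.
- robot.hold(seconds).
- robot.solve_ik(position, orientation): joint angles nearest the present ones, or None.
- robot.sense(): the state.
- robot.snapshot(name): name is "side" or "top" or "wrist"; returns a dict with "color" (384x512x3 uint8, red, green, blue), "camera_matrix" (3x3 intrinsics, pixels), "rvec" (rotation vector, rad) and "tvec" (3), from world to camera coordinates, as OpenCV has them. Camera axes: x right, y down, z forward; pixel columns grow to the right and rows downward; lengths in m; the calibration is good to about 2 mm. A picture is of the moment at which its call begins. There is no depth.
A pose or a line that the arm cannot do raises robot.Unreachable and nothing moves.
- robot.hand_in(): hands the job in, once; it reports no verdict.
The state is a dict: "clock": time; "joints": joint angles; "qvel": joint speeds; "tau": joint torques, N m; "tcp_pos": TCP position; "ee_rot": TCP orientation; "contact_force": force on the tool from outside, world axes, zero at the start; "moment": the same for the moment, N m; "grip_width": finger opening in m.
Only numpy, scipy, OpenCV 4.12 (cv2) and the standard library are available. Lean on these libraries where they do the work, as an engineer would, in place of code of your own. Each camera call takes 0.05 s, during which the arm holds its last target.

## Working session

There is one attempt and no reset: what is moved stays moved. The work goes in short steps, each a Python script; the robot and the scene stay as the last script left them, time stands still between calls to the robot, and variables do not carry over. Pictures are saved under pics/ and viewed, and the job is handed in when it is done.

```bash
ls; mkdir -p pics; cat > h.py <<'E'
import numpy as np, cv2
from bench import robot
def snap(n,f):
    s=robot.snapshot(n); cv2.imwrite('pics/'+f,s['color'][:,:,::-1]); 
    np.savez('pics/'+f[:-4]+'.npz',**s); return s
def ray(s,px,z):
    R,_=cv2.Rodrigues(np.array(s['rvec'],float)); t=np.array(s['tvec'],float).ravel()
    K=np.array(s['camera_matrix'])
    c=-R.T@t; d=R.T@np.linalg.inv(K)@np.array([px[0],px[1],1.])
    return c+d*(z-c[2])/d[2]
def proj(s,p):
    return cv2.projectPoints(np.array(p,float).reshape(-1,3),np.array(s['rvec'],float),np.array(s['tvec'],float),np.array(s['camera_matrix'],float),None)[0].reshape(-1,2)
E
python3 - <<'E'
from h import *
for n in ['top','side','wrist']:
    s=snap(n,n+'0.png'); R,_=cv2.Rodrigues(np.array(s['rvec'],float)); print(n,-R.T@np.array(s['tvec']).ravel(), R.round(2).tolist(), s['camera_matrix'])
print(robot.sense(), robot.tcp_to_grasp)
E
```

```text
pics
top [0.20519521 0.06352319 1.36864367] [[-0.28, -0.96, 0.0], [-0.93, 0.27, -0.25], [0.24, -0.07, -0.97]] [[467.89459258   0.         253.74716069]
 [  0.         467.89459258 185.93324585]
 [  0.           0.           1.        ]]
side [ 0.51690725 -1.05643298  0.64864197] [[1.0, -0.0, -0.01], [-0.01, -0.47, -0.88], [-0.0, 0.88, -0.47]] [[371.63627022   0.         250.30341049]
 [  0.         371.63627022 193.38697409]
 [  0.           0.           1.        ]]
wrist [0.08508617 0.6730806  0.38358415] [[0.23, 0.97, -0.0], [0.94, -0.22, 0.26], [0.25, -0.06, -0.97]] [[333.10608061   0.         250.09727332]
 [  0.         333.10608061 192.80402237]
 [  0.           0.           1.        ]]
{'clock': 0.15, 'joints': array([-1.44911504,  0.47762147,  0.02234427,  1.55614716, -0.01147012,
        1.10927708, -0.08312685]), 'qvel': array([ 0.0001281 , -0.00233377, -0.00092674, -0.00247406,  0.00314887,
       -0.00039698, -0.00138083]), 'tau': array([ 2.07229372e-03, -5.83286011e+01,  1.53639324e+00, -2.72876143e+01,
       -5.42488613e-02,  1.44620257e-02,  1.19177416e-04]), 'tcp_pos': array([0.15365458, 0.6568443 , 0.22193007]), 'ee_rot': array([-1.31010189, -1.03761666,  1.03922307]), 'contact_force': array([ 0.3237149 , -0.75302846,  0.24905299]), 'moment': array([-0.01857734,  0.03323767,  0.03143052]), 'grip_width': 0.0877732323007021} 0.0187
```

View pics/top0.png

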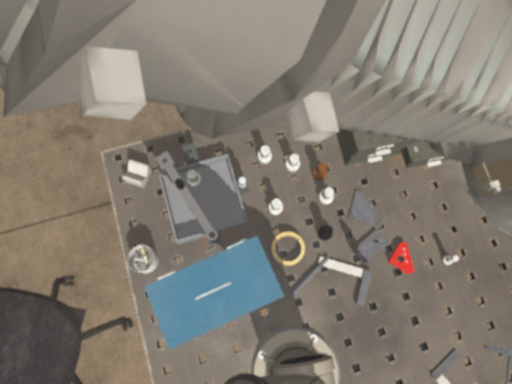

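View pics/side0.png

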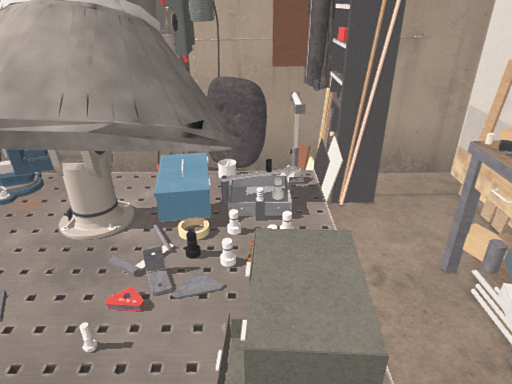

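View pics/wrist0.png

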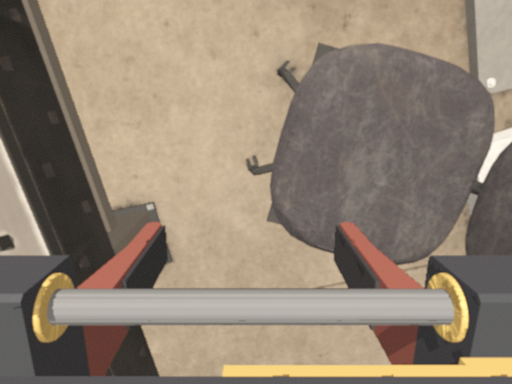

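```bash
python3 - <<'E'
from h import *
from scipy.spatial.transform import Rotation as R
s=robot.sense(); print(R.from_rotvec(s['ee_rot']).as_matrix().round(3))
E
```

```text
[[ 0.228 -0.    -0.974]
 [ 0.974 -0.001  0.228]
 [-0.001 -1.    -0.   ]]
```

```bash
python3 - <<'E'
from h import *
for n in ['top','side']:
    s=np.load(f'pics/{n}0.npz'); print(n,proj(s,[[0,0,0],[.154,.657,.222],[.5,0,0],[.5,.2,0],[.7,0,0]]).round())
s=np.load('pics/top0.npz'); im=s['color'][120:320,100:420,::-1]
cv2.imwrite('pics/top0c.png',cv2.resize(im,None,fx=2.5,fy=2.5,interpolation=cv2.INTER_CUBIC))
s=np.load('pics/side0.npz'); im=s['color'][140:290,140:340,::-1]
cv2.imwrite('pics/side0c.png',cv2.resize(im,None,fx=4,fy=4,interpolation=cv2.INTER_CUBIC))
E
```

```text
top [[296. 373.]
 [  7. 404.]
 [246. 202.]
 [181. 220.]
 [228. 141.]]
side [[ 97. 219.]
 [172. 102.]
 [247. 217.]
 [248. 190.]
 [307. 216.]]
```

View pics/top0c.png

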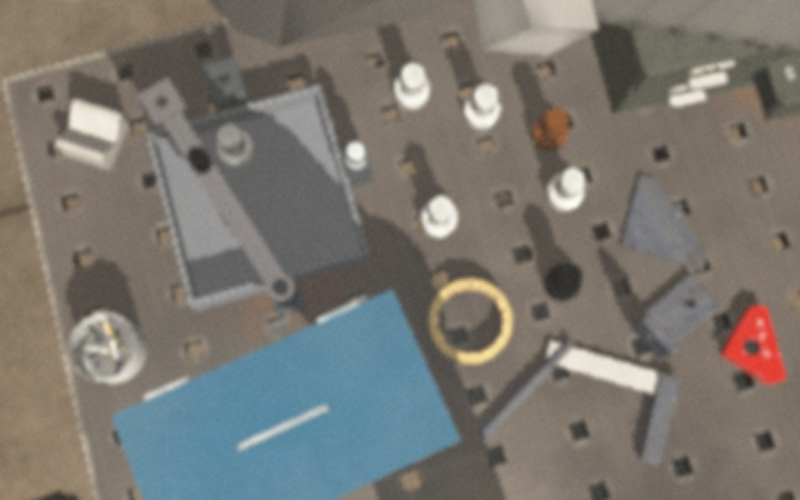

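View pics/side0c.png

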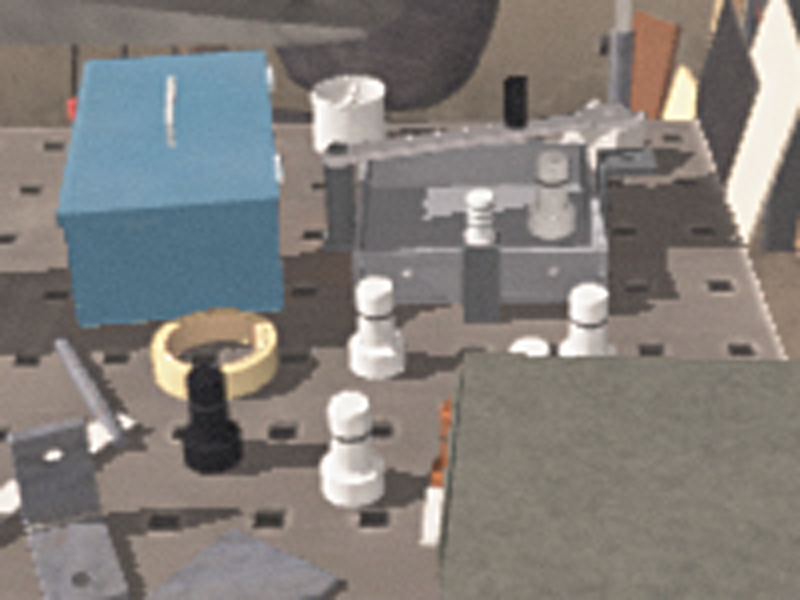

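```bash
cat >> h.py <<'E'
from scipy.spatial.transform import Rotation as Rot
def ori(a):
    x=np.array([np.cos(a),np.sin(a),0]);y=np.array([0,0,-1.]);z=np.cross(x,y)
    return Rot.from_matrix(np.stack([x,y,z],1)).as_rotvec()
E
python3 - <<'E'
from h import *
s=np.load('pics/top0.npz')
P=dict(traycornBL=((195,303),.05),)
def c(px): return (px[0]/2.5+100,px[1]/2.5+120)
for n,px,z in [('trayFR',(318,88),.05),('trayNR',(366,252),.05),('trayNL',(193,306),.05),('trayFL',(150,140),.05),('pivot',(281,288),.092),('eye',(162,100),.092),('lug',(225,78),.082),('handle',(198,158),.138),('loaded',(233,136),.079),('lock',(355,148),.11),
 ('s1',(413,75),.073),('s2',(486,92),.073),('s3',(440,208),.073),('s4',(572,177),.073),('brown',(551,130),.0),('black',(563,280),.073),('whitebox',(540,50),0.0),('vb',(90,130),.045),('tin',(108,345),.06),
 ('blueFR',(395,290),.15),('blueNR',(460,440),.15),('blueFL',(115,412),.15),('gbox',(610,110),0)]:
    print(n,ray(s,c(px),z).round(3))
sd=np.load('pics/side0.npz'); 
for z in (.1,.15,.2): print(z,ray(sd,(140+65/4,140+215/4),z),ray(sd,(140+280/4,140+195/4),z),ray(sd,(140+85/4,140+62/4),z),ray(sd,(140+265/4,140+55/4),z))
print('blue bot',ray(sd,(140+80/4,140+322/4),0),ray(sd,(140+282/4,140+305/4),0))
for y in (0,45,90,135,-90,-45):
  a=np.deg2rad(y); print(y,[robot.solve_ik(p,ori(a)) is not None for p in ([.6,0,.4],[.6,.2,.4],[.65,-.2,.4],[.6,.1,.3])])
E
```

```text
trayFR [0.64  0.016 0.05 ]
trayNR [0.435 0.016 0.05 ]
trayNL [0.43 0.22 0.05]
trayFL [0.633 0.222 0.05 ]
pivot [0.415 0.118 0.092]
eye [0.662 0.192 0.092]
lug [0.671 0.117 0.082]
handle [0.57  0.166 0.138]
loaded [0.602 0.126 0.079]
lock [ 0.541 -0.003  0.11 ]
s1 [ 0.617 -0.094  0.073]
s2 [ 0.573 -0.169  0.073]
s3 [ 0.456 -0.078  0.073]
s4 [ 0.449 -0.233  0.073]
brown [ 0.525 -0.244  0.   ]
black [ 0.339 -0.186  0.073]
whitebox [ 0.627 -0.263  0.   ]
vb [0.666 0.287 0.045]
tin [0.413 0.32  0.06 ]
blueFR [0.37  0.001 0.15 ]
blueNR [ 0.205 -0.019  0.15 ]
blueFL [0.33  0.311 0.15 ]
gbox [ 0.529 -0.321  0.   ]
0.1 [ 0.21286389 -0.01536289  0.1       ] [0.38050268 0.01503348 0.1       ] [0.16067648 0.30723677 0.1       ] [0.33670274 0.31994312 0.1       ]
0.15 [ 0.24057261 -0.11023989  0.15      ] [ 0.39293379 -0.08261367  0.15      ] [0.19314126 0.18295993 0.15      ] [0.35312552 0.1945083  0.15      ]
0.2 [ 0.26828133 -0.20511689  0.2       ] [ 0.4053649  -0.18026081  0.2       ] [0.22560603 0.0586831  0.2       ] [0.36954829 0.06907349 0.2       ]
blue bot [ 0.21205973 -0.01508226  0.        ] [0.37648871 0.00817415 0.        ]
0 [True, True, True, True]
45 [True, True, True, True]
90 [True, True, True, True]
135 [True, True, True, True]
-90 [True, True, True, True]
-45 [True, True, True, True]
```

```bash
python3 - <<'E'
from h import *
a=np.pi/2
robot.movel([.154,.657,.42],feed=.3)
robot.goto([.55,.2,.42],ori(a)); snap('wrist','w1.png')
robot.goto([.56,-.12,.42],ori(a)); snap('wrist','w2.png'); snap('side','side1.png')
print(robot.sense()['clock'],robot.sense()['joints'])
E
```

```text
4.4917 [-0.45614395  0.20470197  0.68188495  1.5527458  -0.13000856  1.43065443
  1.80787599]
```

View pics/w1.png

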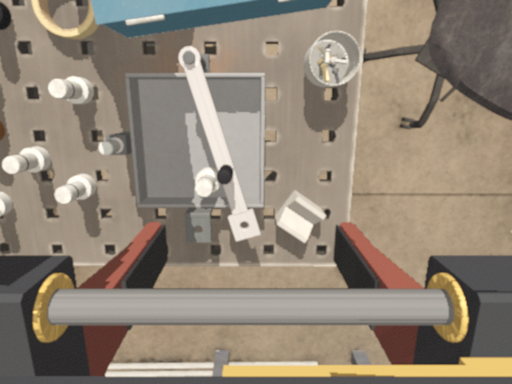

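View pics/w2.png

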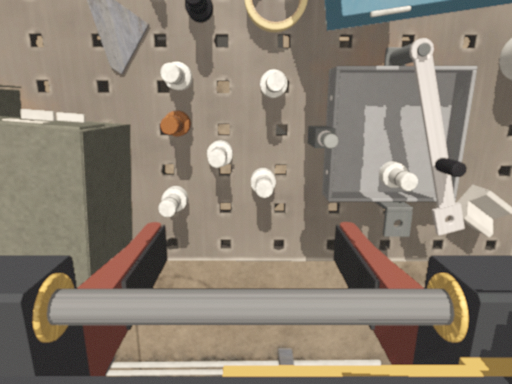

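View pics/side1.png

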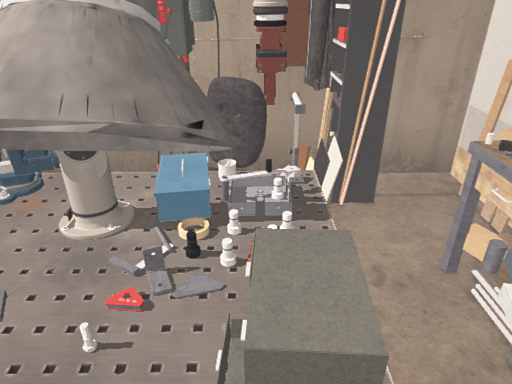

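```bash
python3 - <<'E'
from h import *
s=np.load('pics/w1.npz'); im=s['color'][30:260,90:350,::-1]
cv2.imwrite('pics/w1c.png',cv2.resize(im,None,fx=3,fy=2.6,interpolation=cv2.INTER_CUBIC))
s=np.load('pics/w2.npz'); im=s['color'][30:230,130:330,::-1]
cv2.imwrite('pics/w2c.png',cv2.resize(im,None,fx=3,fy=3,interpolation=cv2.INTER_CUBIC))
E
```

```text
(no output)
```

View pics/w1c.png

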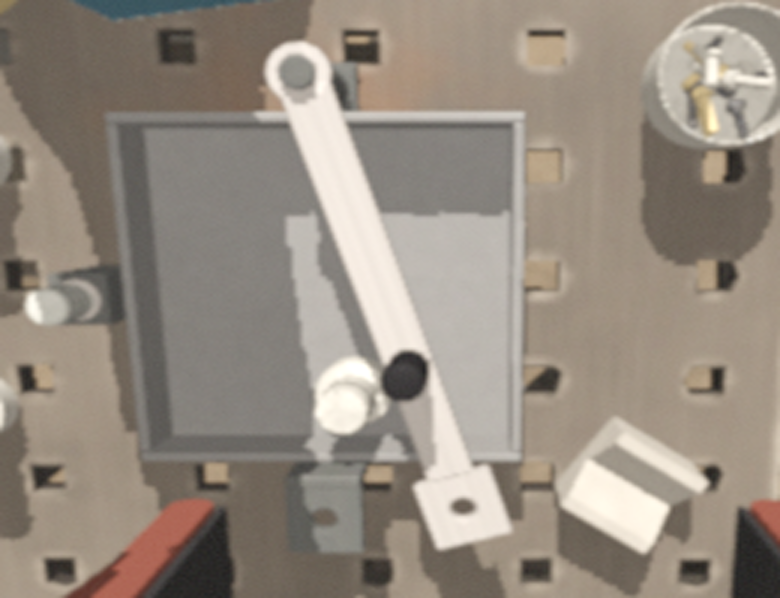

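View pics/w2c.png

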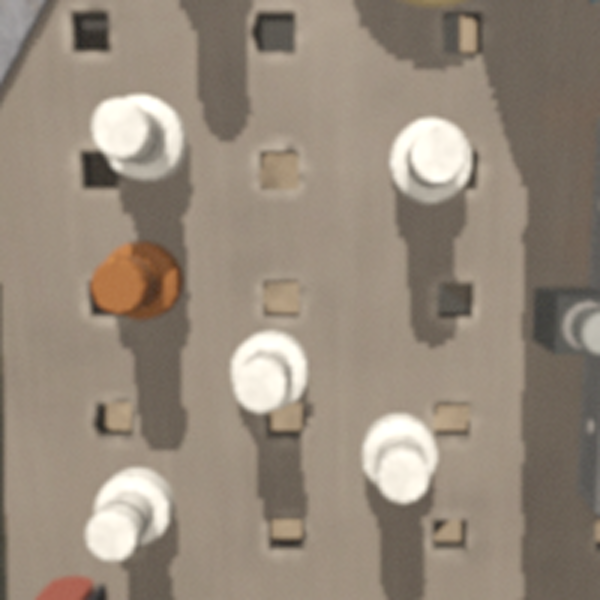

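```bash
python3 - <<'E'
from h import *
s=np.load('pics/w1.npz')
for n,px,z in [('pivot',(297,72),.092),('eye',(463,506),.092),('lug',(324,517),.082),('handle',(405,374),.138),('loaded',(345,405),.079),('lock',(46,306),.11),
 ('TNL',(522,116),.05),('TNR',(109,118),.05),('TFR',(146,457),.05),('TFL',(520,457),.05),('tin',(718,82),.062),('boxcorner',(115,15),.1)]:
    print(n,ray(s,(90+px[0]/3,30+px[1]/2.6),z).round(4))
s=np.load('pics/w2.npz')
for n,px in [('A',(122,130)),('B',(438,153)),('C',(263,379)),('D',(404,474)),('E',(113,534)),('brown',(121,286))]:
    print(n,ray(s,(130+px[0]/3,30+px[1]/3),.073).round(4))
print('lock',ray(s,(330,140),.11), 'gbox',ray(s,(131,126),.15),ray(s,(131,126),.25))
print('pivot',ray(s,(422,48),.092),'lug',ray(s,(397,221.5),.082),'eye',ray(s,(449,217),.092))
E
```

```text
pivot [0.417  0.1175 0.092 ]
eye [0.6601 0.1926 0.092 ]
lug [0.671  0.1184 0.082 ]
handle [0.57   0.1675 0.138 ]
loaded [0.601  0.1316 0.079 ]
lock [ 0.5382 -0.0032  0.11  ]
TNL [0.4354 0.2224 0.05  ]
TNR [0.4367 0.0145 0.05  ]
TFR [0.6424 0.0157 0.05  ]
TFL [0.6422 0.2237 0.05  ]
tin [0.4182 0.3172 0.062 ]
boxcorner [0.3908 0.0395 0.1   ]
A [ 0.4467 -0.2324  0.073 ]
B [ 0.4569 -0.0803  0.073 ]
C [ 0.5669 -0.1674  0.073 ]
D [ 0.6169 -0.0946  0.073 ]
E [ 0.6501 -0.2493  0.073 ]
brown [ 0.5203 -0.2373  0.073 ]
lock [ 0.538027   -0.00539981  0.11      ] gbox [ 0.5166867  -0.26932466  0.15      ] [ 0.51054024 -0.23428726  0.25      ]
pivot [0.41509161 0.11654856 0.092     ] lug [0.66918381 0.11581301 0.082     ] eye [0.65809915 0.19095152 0.092     ]
```

```bash
python3 - <<'E'
from h import *
P=np.array([.416,.117]);r=.165
for off in (np.pi/2,-np.pi/2):
  for th in (.299,.8,1.2,1.5):
    p=[*(P+r*np.array([np.cos(th),np.sin(th)])),.1]
    q=robot.solve_ik(p,ori(th+off)); print(off,th,None if q is None else np.round(q,2))
th0=.299
robot.goto([.571,.167,.25],ori(th0+np.pi/2))
s=robot.sense(); print(s['tcp_pos'],s['joints'][-1])
snap('wrist','w3.png')
E
```

```text
1.5707963267948966 0.299 [-0.73  0.53  0.47  1.88 -0.32  0.81  1.77]
1.5707963267948966 0.8 [-0.88  0.51  0.46  1.92 -0.31  0.79  2.13]
1.5707963267948966 1.2 [-0.94  0.44  0.39  1.99 -0.24  0.75  2.37]
1.5707963267948966 1.5 [-0.97  0.39  0.32  2.07 -0.18  0.71  2.54]
-1.5707963267948966 0.299 [-1.02  0.68  0.91  1.89 -0.68  0.91 -1.05]
-1.5707963267948966 0.8 [-1.07  0.58  0.75  1.93 -0.53  0.84 -0.81]
-1.5707963267948966 1.2 [-1.1   0.48  0.6   2.   -0.39  0.77 -0.64]
-1.5707963267948966 1.5 [-1.09  0.41  0.48  2.08 -0.28  0.72 -0.5 ]
[0.57204574 0.16505588 0.25111   ] 1.6526012469958204
```

View pics/w3.png

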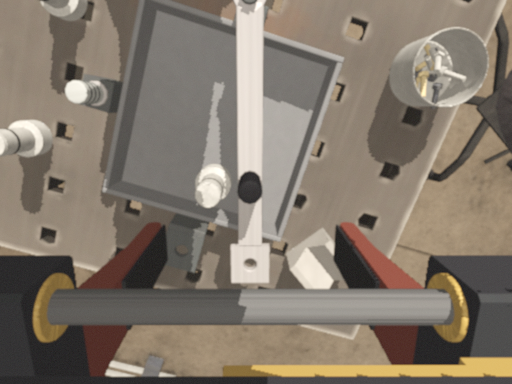

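```bash
python3 - <<'E'
from h import *
P=np.array([.416,.117]);r=.165;th0=.299
robot.move_gripper(.05)
print(robot.movel([*(P+r*np.array([np.cos(th0),np.sin(th0)])),.102],feed=.15,until_force=8))
robot.move_gripper(.015,f_grip=6); s=robot.sense(); print(s['grip_width'],s['contact_force'])
for th in np.linspace(th0,1.47,11)[1:]:
    robot.movel([*(P+r*np.array([np.cos(th),np.sin(th)])),.102],ori=ori(th+np.pi/2),feed=.15)
s=robot.sense(); print(s['grip_width'],s['contact_force'],s['tcp_pos'],s['clock'])
robot.move_gripper(.05)
p=s['tcp_pos']; robot.movel([p[0],p[1],.25],feed=.2)
robot.goto([.537,.05,.36],ori(np.pi/2)); snap('wrist','w4.png'); print(robot.sense()['clock'])
E
```

```text
False
0.021763971085992023 [ 0.70377427 -0.34572163  2.69899082]
0.02181947317240842 [-0.20289807 -1.87924589 -1.88855076] [0.43315584 0.28088833 0.10197701] 10.9917
13.6333
```

View pics/w4.png

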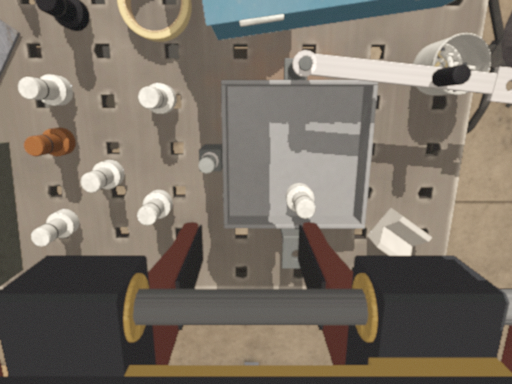

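```bash
cat >> h.py <<'E'
def findpin(s,exp,base=0.,rad=0.05):
    im=s['color'].astype(int); m=((im.min(2)>165)&(im.max(2)-im.min(2)<45)).astype(np.uint8)
    m[230:,:]=0
    m=cv2.morphologyEx(m,cv2.MORPH_OPEN,np.ones((3,3),np.uint8))
    n,l,st,c=cv2.connectedComponentsWithStats(m)
    out=[]
    for i in range(1,n):
        if st[i,4]<150: continue
        p=ray(s,c[i],base+.038)[:2]; out.append((np.hypot(*(p-exp)),p,st[i],c[i]))
    out.sort(key=lambda t:t[0]); return out
A90=np.pi/2
def pick(exp,tag,a=A90):
    robot.goto([exp[0],exp[1],.25],ori(a)); robot.move_gripper(.08)
    s=snap('wrist',f'pk_{tag}.png'); f=findpin(s,exp)
    for x in f[:3]: print(tag,x[0].round(3),x[1].round(4),x[2],x[3].round(0))
    return f[0][1]
def grab(p,a=A90):
    robot.movel([p[0],p[1],.25],feed=.2)
    print(robot.movel([p[0],p[1],.035],feed=.15,until_force=8))
    robot.move_gripper(.015,f_grip=30)
    print(robot.sense()['grip_width'],robot.sense()['contact_force'])
    robot.movel([p[0],p[1],.21],feed=.2)
T=np.array([.537,.118])
def place(off,tag,a=A90):
    p=T+np.array(off)
    robot.movel([*p,.21],ori=ori(a),feed=.3)
    robot.movel([*p,.07],feed=.2)
    print('place',robot.movel([*p,.042],feed=.05,until_force=8), robot.sense()['tcp_pos'],robot.sense()['grip_width'])
    robot.move_gripper(.046)
    robot.movel([*p,.23],feed=.2); print(robot.sense()['clock'])
E
python3 - <<'E'
from h import *
pick([.6169,-.0946],'D')
E
```

```text
D 0.002 [ 0.6153 -0.0956] [ 231  148   37   41 1152] [249. 167.]
D 0.09 [ 0.5671 -0.1693] [ 162  107   42   36 1074] [182. 124.]
D 0.137 [0.5371 0.0171] [343  85  22  22 363] [354.  95.]
```

View pics/pk_D.png

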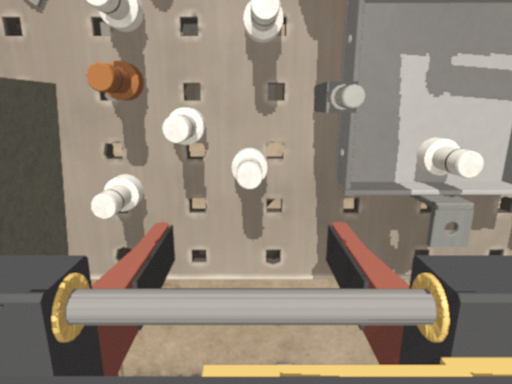

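Measurement agrees within 2 mm (D at pixel 249,167). Load pin D.

```bash
python3 - <<'E'
from h import *
grab([.6153,-.0950]); snap('side','sd1.png')
place((.060,-.056),'D')
snap('wrist','w5.png')
E
```

```text
False
0.025837644670269458 [-0.63983382 -0.42577758  0.36823546]
place True [0.59626325 0.06212277 0.04107231] 0.026458223281631065
22.675
```

View pics/w5.png

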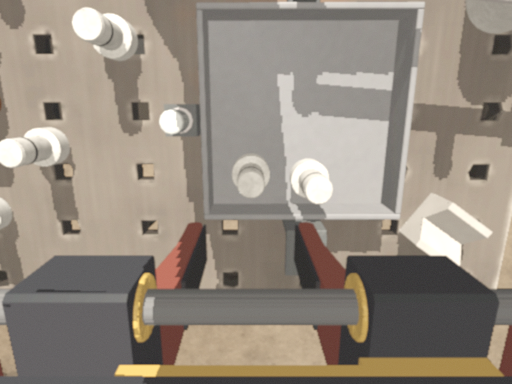

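```bash
python3 - <<'E'
from h import *
for tag,e,off in [('C',[.567,-.168],(-.058,-.050)),('B',[.457,-.080],(.0,.050))]:
    p=pick(e,tag)
    if np.hypot(*(p-e))>.02: print('moved',p); break
    grab(p); place(off,tag)
    if robot.sense()['clock']>100: break
snap('wrist','w6.png')
E
```

```text
C 0.002 [ 0.5671 -0.1696] [ 231  149   37   42 1163] [249. 169.]
C 0.1 [ 0.6306 -0.2449] [169 212  32  18 462] [185. 221.]
C 0.14 [ 0.4434 -0.2347] [ 165   33   44   43 1180] [186.  52.]
False
0.026278945971707754 [-0.17577346  0.07633765 -0.25811748]
place False [0.47895576 0.06786051 0.04189365] 0.026428607951026375
32.3083
B 0.004 [ 0.4535 -0.0809] [ 231  146   37   41 1145] [249. 165.]
B 0.141 [0.4702 0.0607] [358 171  35  25 299] [372. 180.]
B 0.156 [ 0.4424 -0.2351] [  87  137   53   40 1266] [112. 156.]
False
0.026744076717856464 [1.03908344 0.0327841  0.28044055]
place True [0.5361928  0.16788653 0.0410279 ] 0.026644470298150088
41.5417
```

View pics/w6.png

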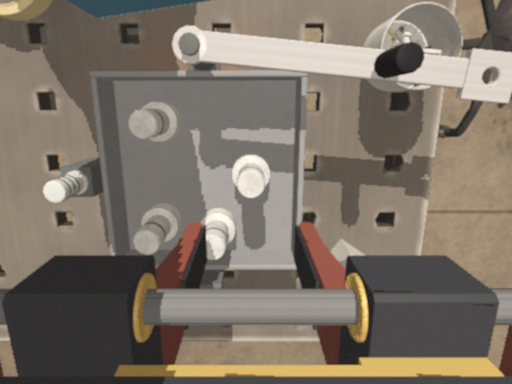

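```bash
python3 - <<'E'
from h import *
e=np.array([.445,-.233]); p=pick(e,'A')
if np.hypot(*(p-e))<.02:
    grab(p); place((-.058,.045),'A')
robot.goto([.57,.1,.36],ori(np.pi/2)); snap('wrist','w7.png'); snap('top','t7.png'); print(robot.sense()['clock'])
E
```

```text
A 0.025 [ 0.4247 -0.2191] [ 245  132   36   39 1106] [262. 151.]
A 0.177 [ 0.2785 -0.2946] [172   0  34  17 354] [189.   6.]
A 0.183 [ 0.5074 -0.4051] [ 87 214  37  14 433] [105. 220.]
45.3667
```

View pics/w7.png

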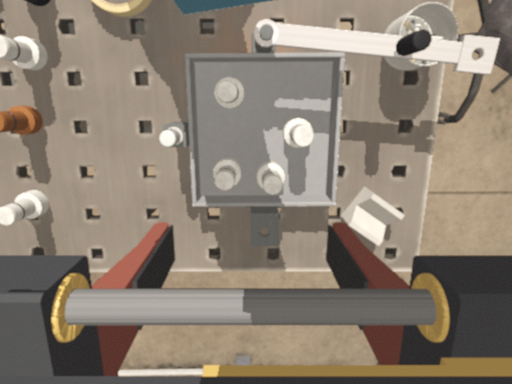

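View pics/t7.png

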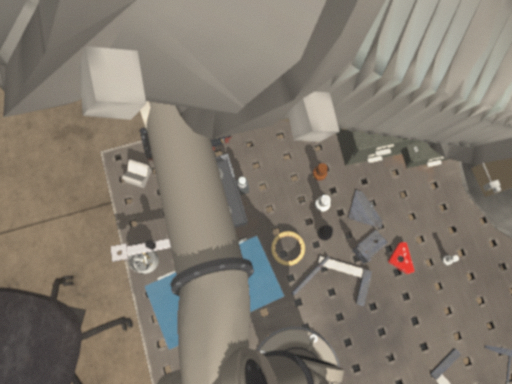

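Pin A was knocked to (0.425, -0.219), still standing (top view 323,200). I'll take it from there.

```bash
python3 - <<'E'
from h import *
e=np.array([.4257,-.2195]); p=pick(e,'A2')
if np.hypot(*(p-e))<.01:
    grab(p); place((-.058,.045),'A')
robot.goto([.57,.1,.36],ori(np.pi/2)); snap('wrist','w8.png'); snap('side','sd8.png'); print(robot.sense()['clock'])
E
```

```text
A2 0.002 [ 0.4245 -0.2186] [ 233  147   36   41 1127] [250. 167.]
A2 0.166 [ 0.2627 -0.1874] [251   0  56  24 793] [281.   9.]
A2 0.167 [ 0.2754 -0.292 ] [160  14  34  19 394] [179.  23.]
False
0.02578694627388164 [-0.24249978 -0.61224933  1.24716131]
place True [0.47832983 0.16294395 0.04098605] 0.026044905801399454
55.2667
56.0833
```

View pics/w8.png

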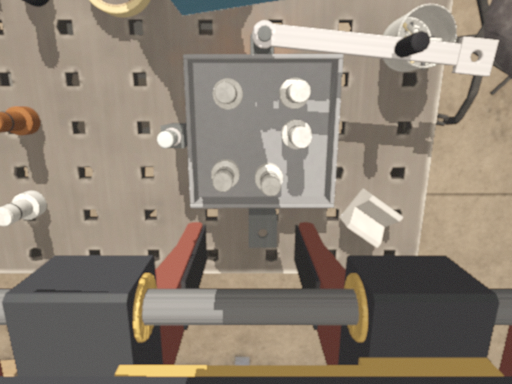

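View pics/sd8.png

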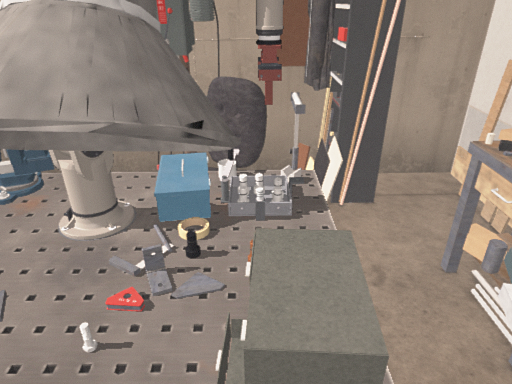

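```bash
python3 - <<'E'
from h import *
P=np.array([.416,.117]);r=.165;th0=1.47
f=lambda th:[*(P+r*np.array([np.cos(th),np.sin(th)])),.102]
q=f(th0); robot.goto([q[0],q[1],.25],ori(th0+np.pi/2)); robot.move_gripper(.05)
print(robot.movel(f(th0),feed=.15,until_force=8))
robot.move_gripper(.015,f_grip=6); print(robot.sense()['grip_width'])
for th in np.linspace(th0,.1,13)[1:]:
    robot.movel(f(th),ori=ori(th+np.pi/2),feed=.15)
for th in (.05,.02,0,-.02,-.04):
    h=robot.movel(f(th),ori=ori(max(th,0)+np.pi/2),feed=.04,until_force=12)
    s=robot.sense(); print(th,h,s['grip_width'],s['contact_force'].round(1),s['tcp_pos'].round(4))
    if h: break
robot.move_gripper(.05)
p=robot.sense()['tcp_pos']; robot.movel([p[0],p[1],.25],feed=.2)
robot.goto([.62,.1,.33],ori(np.pi/2)); snap('wrist','w9.png'); print(robot.sense()['clock'])
s=np.load('pics/w9.npz'); cv2.imwrite('pics/w9c.png',cv2.resize(s['color'][:250,100:400,::-1],None,fx=2.6,fy=2.4,interpolation=cv2.INTER_CUBIC))
E
```

```text
False
0.021800410237908397
0.05 False 0.02172140124071127 [-1.5 -0.6  1. ] [0.5806 0.1252 0.1019]
0.02 False 0.021745595088722647 [-2.2 -1.   1.8] [0.5808 0.1199 0.1019]
0 False 0.021651861420043925 [-2.7  2.5  1.2] [0.5808 0.1174 0.1019]
-0.02 False 0.021887747395716937 [-3.2  8.3  2.6] [0.5809 0.1174 0.1019]
-0.04 False 0.026472869683004798 [-3.  11.7  1.7] [0.5809 0.1152 0.1019]
65.7167
```

View pics/w9c.png

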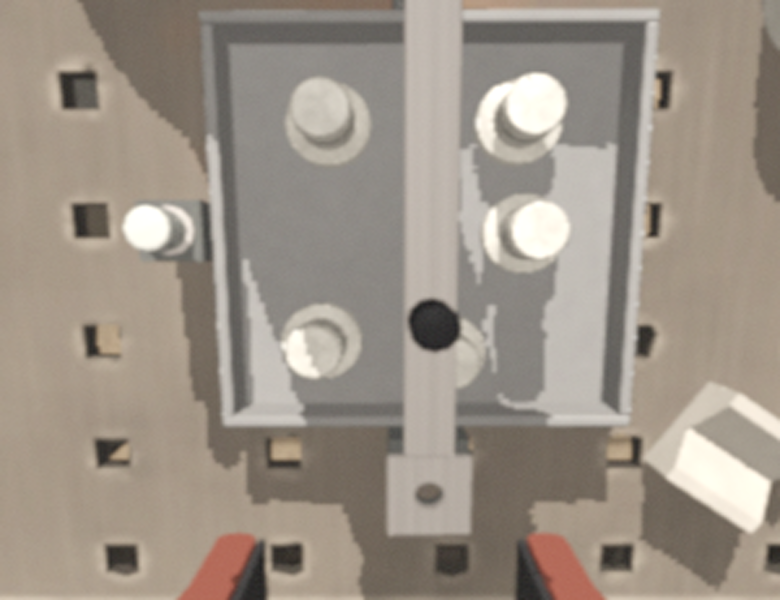

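```bash
python3 - <<'E'
from h import *
robot.goto([.537,-.004,.27],ori(A90)); robot.move_gripper(.06); s=snap('wrist','lk.png'); print(robot.sense()['tcp_pos'])
robot.goto([.671,.117,.25],ori(A90)); s2=snap('wrist','ey.png'); print(robot.sense()['tcp_pos'],robot.sense()['clock'])
a=cv2.resize(s['color'][90:240,200:300],None,fx=4,fy=4,interpolation=cv2.INTER_CUBIC)
b=cv2.resize(s2['color'][90:240,200:300],None,fx=4,fy=4,interpolation=cv2.INTER_CUBIC)
cv2.imwrite('pics/lkey.png',np.hstack([a,b])[:,:,::-1])
E
```

```text
[ 0.53728756 -0.00379775  0.27005354]
[0.67033817 0.11437279 0.25090128] 67.6083
```

View pics/lkey.png

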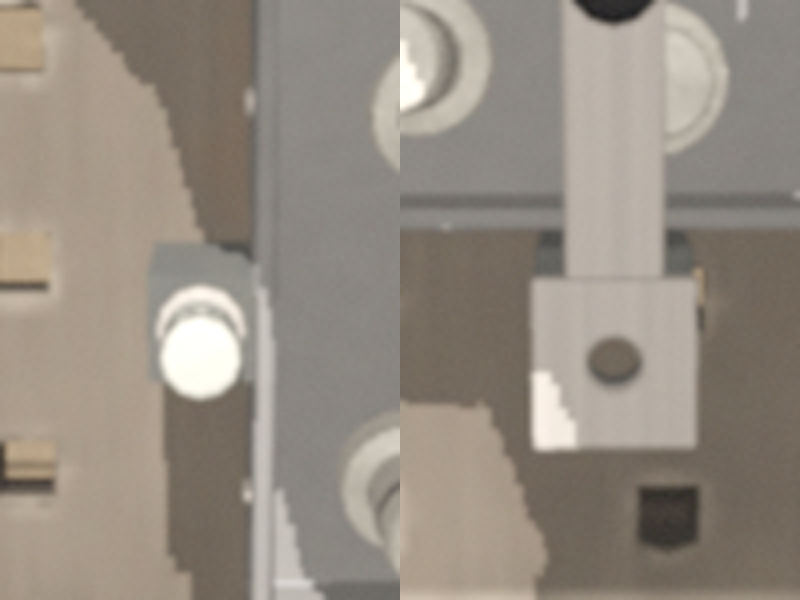

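```bash
python3 - <<'E'
from h import *
s=np.load('pics/lk.npz');s2=np.load('pics/ey.npz')
print(ray(s,(250,179.2),.110), ray(s2,(253.4,179.8),.092))
E
```

```text
[ 0.53834832 -0.00371138  0.11      ] [0.67154328 0.11800814 0.092     ]
```

```bash
python3 - <<'E'
from h import *
robot.goto([.5383,-.0037,.2],ori(A90)); robot.move_gripper(.05)
print(robot.movel([.5383,-.0037,.079],feed=.1,until_force=8))
robot.move_gripper(.01,f_grip=25); s=robot.sense(); print(s['grip_width'],s['tcp_pos'],s['contact_force'])
print(robot.movel([.5383,-.0037,.2],feed=.1,until_force=15))
s=robot.sense(); print(s['grip_width'],s['contact_force'])
robot.movel([.6717,.1179,.2],feed=.2); robot.movel([.6717,.1179,.165],feed=.1)
s=snap('wrist','in1.png'); snap('side','in1s.png'); print(robot.sense()['tcp_pos'],robot.sense()['clock'])
cv2.imwrite('pics/in1c.png',cv2.resize(s['color'][130:260,190:310,::-1],None,fx=4,fy=4,interpolation=cv2.INTER_CUBIC))
E
```

```text
False
0.019660282914873903 [ 0.53835891 -0.00366068  0.07908271] [0.31848107 0.60214104 1.09107509]
False
0.019262142532102188 [ 0.09516802 -0.59379881 -0.81118263]
[0.67193381 0.11775636 0.16531372] 73.725
```

View pics/in1c.png

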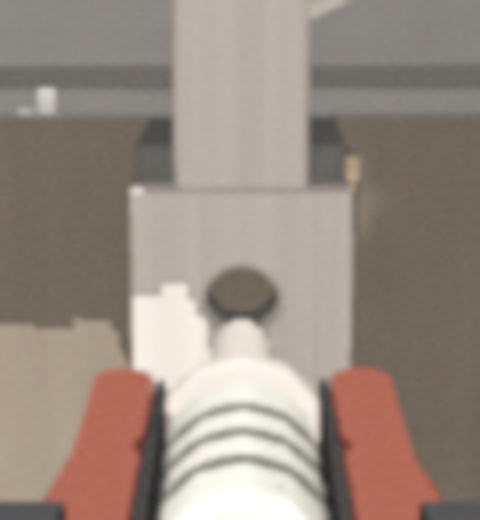

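```bash
python3 - <<'E'
from h import *
s=np.load('pics/in1s.npz')
cv2.imwrite('pics/in1sc.png',cv2.resize(s['color'][80:230,210:360,::-1],None,fx=4,fy=4,interpolation=cv2.INTER_CUBIC))
E
```

```text
(no output)
```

View pics/in1sc.png

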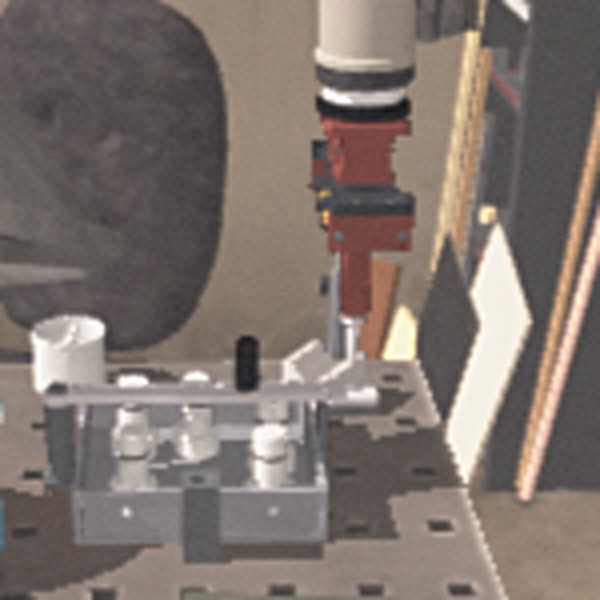

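```bash
python3 - <<'E'
from h import *
h=robot.movel([.6717,.1179,.1],feed=.03,until_force=8)
s=robot.sense(); print(h,s['tcp_pos'],s['contact_force'],s['grip_width'],s['moment'])
s=snap('wrist','in2.png'); snap('side','in2s.png')
cv2.imwrite('pics/in2c.png',cv2.resize(s['color'][130:260,190:310,::-1],None,fx=4,fy=4,interpolation=cv2.INTER_CUBIC))
E
```

```text
True [0.67173149 0.11790804 0.10108691] [-0.03725371  1.37742847  4.77140292] 0.01942459879608139 [-0.00499199  0.17263027 -0.00791687]
```

View pics/in2c.png

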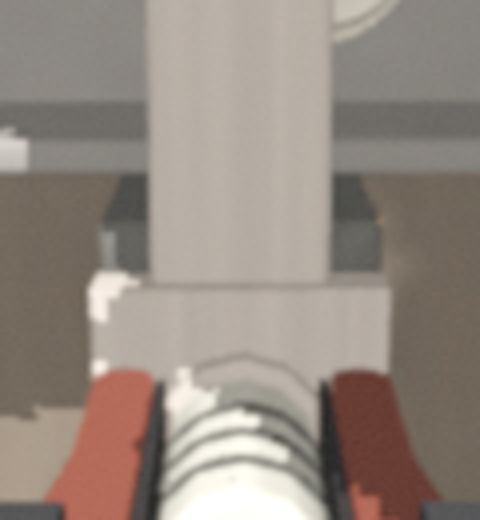

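```bash
python3 - <<'E'
from h import *
robot.move_gripper(.05); robot.movel([.6717,.1179,.25],feed=.15)
s=snap('wrist','f1.png')
robot.goto([.56,-.02,.42],ori(A90)); s2=snap('wrist','f2.png'); s3=snap('side','f3.png'); print(robot.sense()['clock'])
a=cv2.resize(s['color'][60:260,150:350],None,fx=2,fy=2); b=cv2.resize(s3['color'][110:260,200:350],(400,400))
cv2.imwrite('pics/fc.png',np.hstack([a,b])[:,:,::-1])
E
```

```text
78.8167
```

View pics/fc.png

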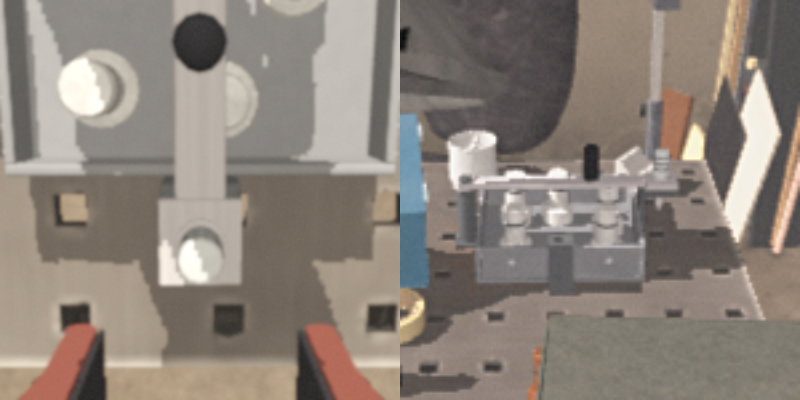

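View pics/f2.png

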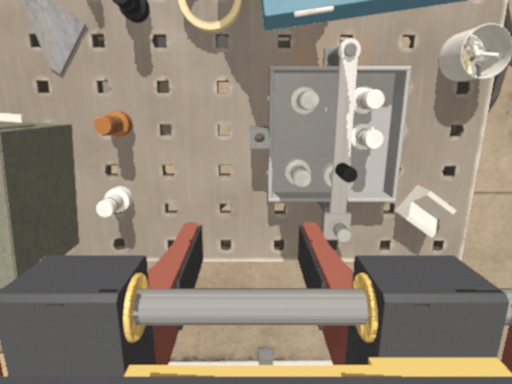

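```bash
python3 - <<'E'
from h import *
s=np.load('pics/f1.npz'); print(ray(s,(250.2,185.5),.132)); s=np.load('pics/f2.npz'); print(ray(s,(344,232.5),.132),ray(s,(350,47),.092))
print(robot.sense()['contact_force']); robot.hand_in()
E
```

```text
[0.6675592  0.11829336 0.132     ]
[0.66729257 0.11743714 0.132     ] [0.41359161 0.1178982  0.092     ]
[-0.42211104  0.26872788 -0.75299162]
the job is handed in; nothing more can be done
```

I handed the job in at about 79 s of the 208 s allowed, with the tray loaded, the bar shut and the lock pin in place. No verdict was reported.

- **Bar opened:** I swung it by its handle from about 0.30 rad to about 1.47 rad.
- **Pins:** One pin was already in the tray, so I added four from the table, making five. One of the four had been knocked about 25 mm aside; I found it again and loaded it from there. The surplus pin stands on the table.
- **Bar shut:** I pushed it against its stop. The handle stopped advancing as the force rose to about 8–12 N. The gripper was at the handle's shut position to within about 1 mm, so the angle is about 0.
- **Lock pin:** It went down through the eye and lug, and the collar met the bar at the expected gripper height (101 mm against 100 mm). That puts the tip about 47 mm above the table, or 35 mm below the lug's top.

**Last checks:** The final pictures show the bar straight across the tray, the lock pin upright in the eye, the stow socket empty and nothing touching the robot. They show all five pins standing, one partly hidden under the bar. I saw no change to the V block, tin or gusset, though I did not measure them.

**One disagreement:** In the last two pictures the lock pin's top measured about 4 mm nearer the robot in x than the eye centre I had measured. The pin can play about 2 mm in the hole; the rest I put down to slight lean or the roughly 2 mm calibration error. I took it as within tolerance because the seating height agreed.

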